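# Steer the detector's pilot light onto the cross and lock the mirror

## Task

Turn the two wing screws on top of the mirror mount, one after the other, until the pilot-light spot sits on the centre of the cross engraved on the target plate (not on the ring, square or triangle). Then throw the lock lever fully over towards the target-plate side so that the mirror stays set, with the spot still on the cross, and leave the bottle, jar and carton beside the module where they stand.

Things in the scene. Friction and masses are not known exactly. Their poses are not given: they have to be found in the camera images.
- module: Optical module fixed to the bench, heading within 0.35 rad of +x: aluminium base plate 360 x 400 x 12 mm with mirror mount, target plate, lamp housing, lock pedestal. Origin on the bench under screw A; x points to the target plate, y left, z up. Mount: bridge 80 (x) x 235 (y) mm from y -65 to 170, top at z 125. Lamp housing 110 x 70 mm, top at z 87, at x 200, y 148.
- plate_center (a point): Middle of the target plate's top face (dark square plate 190 x 190 mm, 30 mm above the bench), at module x = 190 mm, y = 0. Axes as the module's: x away from the mirror mount, y left.
- screw_a (a joint): Wing screw on a small turret at module x, y = 0: black disc 60 mm across with a steel wing (bar 60 long x 14 thick, top 163 mm above the bench). Rad anticlockwise from above, relative to the turret, -1.9 to 1.9; at 0 the wing points at the spot. Friction under 0.15 N m, stays where left. Tips the mirror: the spot lies 190 mm + 40 mm per rad out from screw A's axis, measured level.
- screw_b (a joint): Wing screw like screw A, fixed at module x = 0, y = 125 mm. Rad anticlockwise from above, -1.9 to 1.9; at 0 the wing lies along module x. Pans the turret, mirror and spot about screw A's axis by +0.25 rad per +1 rad (anticlockwise); at 0 the spot is on module +x. Screw A, on the turret, is carried round by the same pan angle without changing its own value.
- lock (a joint): Steel lock lever on a pedestal (100 x 60 mm, top 60 mm above the bench; lever block 70 x 50 mm on it, top 95 mm) at module x = 0, y = -140 mm. Rod 10 mm thick, 80 mm long, pivot 82 mm above the bench, swings in the module x-z plane. Rad: 0 = leans 0.5 rad to module -x (unlocked), 1.0 = leans 0.5 rad to +x against its stop (locked). Light friction (about 1 N at the tip), stays where left.
- lock_tip (a point): Centre of the ball (26 mm diameter) at the lever's end, 80 mm from the pivot; about 152 mm above the bench at either end of its swing, 162 mm when upright.
- screw_a_grip (a point): Middle of screw A's wing grip, on the screw's axis, 149 mm above the bench. Its x axis lies along the wing and turns with it.
- screw_b_grip (a point): Middle of screw B's wing grip, on the screw's axis, 149 mm above the bench. Its x axis lies along the wing and turns with it.
- spot_center (a point): Centre of the pilot-light spot: a pale round dot, 14 mm across, on the target plate, about 32 mm above the bench. It is light: it cannot be touched, only steered with the two screws.
- cross: The cross mark: two light grey lines 42 mm long, 5 mm wide, crossing at right angles at its origin, engraved on the target plate 30 mm above the bench. It lies in any one of the plate's four quarters, 36 to 50 mm from the plate's middle along module x and along module y. The other quarters hold a ring, a square and a triangle of similar size.
- bottle: Bystander: glass bottle with a dark cap, 72 mm diameter, 150 mm tall, standing loose to the left of the module (module +y). Origin at the centre of its underside.
- jar: Bystander: amber glass jar with white lid, 64 mm diameter, 70 mm tall, standing loose to the left of the module. Origin at the centre of its underside.
- carton: Bystander: cardboard carton 150 x 60 x 50 mm lying loose to the right of the module (module -y). Origin at the centre of its underside.

How it is judged:
By the outcome, as a careful person would: the job done as asked, in the order asked, and still so for the second after the job is handed in, with the robot touching nothing.
It also fails if it takes over 61 s, if anything falls off the work surface, if the arm or the gripper's body presses on something with over 40 N, if the wrist force passes 120 N, or if a joint passes its speed limit or range.

## Robot

A 7-joint arm with a two-finger parallel gripper is mounted at the origin on the work surface. World frame = base frame: x ahead of the robot, y to its left, z up, the work surface at z = 0. Lengths are in m, angles in rad, forces in N, time in s.
With the tool pointing down it reaches from about 0.4 to 0.85 m from the base axis. Payload 10.4 kg.
Tool frame: the origin (TCP) lies midway between the tips of the shut fingers; the grasp point (between the pads) lies 19 mm behind it; z points along the fingers, y is the line along which they close (so a half turn about z gives the same grasp; the last joint's range is limited). The gripper opens to 87 mm and grips with 3 to 60 N. Pads are 19 mm wide; open, the fingers measure 117 mm over their backs; the gripper's body (75 mm by 190 mm) begins 51 mm behind the grasp point.
Start: joints at [1.297, 0.332, -0.065, 1.46, 0.022, 1.35, -0.088], TCP at [0.155, -0.605, 0.223] pointing down, gripper open.
Joint ranges: [-2.6, 2.6], [-0.5, 2.12], [-1.47, 1.34], [0.16, 2.42], [-1.27, 4.41], [0.06, 2.06], [-2.6, 2.6]. Speed limits (rad/s): [2.22, 2.22, 2.79, 2.79, 3.14, 3.14, 3.14].

## Interface

Orientations are given as a unit quaternion [x, y, z, w].
In Python, from bench import r gives the robot as it stands.
- The arm moves only by the tool arm_command, never from a script. Its arguments are lists of equal length, an entry for each row: "xyz": the shift along the world's x, y, z in m, a list of three; "rot": the turn, a rotation vector about the world's x, y, z in rad, a list of three. In form: {"xyz": [[tx, ty, tz], ...], "rot": [[ax, ay, az], ...]}. A call has 1 to 20 rows; each row is the pose to reach, as a shift and turn from the pose commanded when the call began; what a row does not reach only later rows make up. A row lasts 1/12 s, in which the tool goes at most 41.7 mm and 7.16 degrees, less where a joint would pass 70% of its speed; a pose out of reach is approached as far as the arm can. A call with a gripper value outside its range is refused whole. "grip" is the opening, from 0 (shut) to 1 (fully open), set as the call begins (left out, the last holds). The fingers move at their own pace and stop on an object; "squeeze" is the grip in N (left out, the last holds). Time passes only in rows, so rows that repeat a pose let the fingers close. It gives the time, the measured TCP pose, the force, the opening and the grip force at its end, in the units of the state.
- r.read_state(): the state, without advancing time (a new reading comes with each control period).
- r.camera(name): name is "scene" or "side" or "wrist"; returns the picture (480x640x3 uint8, red, green, blue); there is no depth.
- r.camera_model(name): a dict with "fx", "fy", "cx", "cy" (pixels), "T" (4x4, takes a point from camera to world coordinates). Camera axes: x right, y up, looking along -z (the intrinsics and any distortion apply to the point x, -y, -z); pixel columns grow to the right and rows downward; lengths in m; the calibration is good to about 2 mm. A picture is of the moment at which its call begins: read the wrist's pose just before it. camera_model takes no time and is no camera call; for the wrist camera it gives the pose at the moment of the call.
- r.close_job(): hands the job in; it is judged then, once.
Trained networks look in the newest picture that a camera, given by its name, has taken for a name from the list of things; names that differ only in an ending like _2 or _b are one class to them, and where a whole thing is asked for, a point or a joint stands for the part that bears it (a point fixed in the world has none). Each returns a list of dicts, best first, with "conf" (0 to 1); they miss things now and then, are a little off and sometimes report something else, mostly with a low value. They report only what shows in the picture. A call takes as long as a camera call.
- r.look_for(label, camera): "at" ([x, y, z] in m, in the coordinates of the camera as it stood for that picture, good to about 4 mm: the middle of the surface that is visible of it).
- r.spot_point(label, camera): "at" ([x, y, z] in m, in the coordinates of the camera as it stood for that picture, good to about 4 mm: a listed point, or the origin of a listed thing).
The state is a dict: "time": time; "joint_positions": joint angles; "joint_vel": joint speeds; "joint_torque": joint torques, N m; "ee_pos": TCP position; "eef_rot": TCP orientation; "ft_force": force on the tool from outside, world axes, zero at the start; "torque": the same for the moment, N m; "width": finger opening in m; "grip_force": force on a finger pad.
Only numpy, scipy, OpenCV 4.12 (cv2) and the standard library are available. Lean on these libraries where they do the work, as an engineer would, in place of code of your own. Each camera call takes 0.05 s, during which the arm holds its last target. There are 200 camera calls.

## Working session

There is one attempt and no reset: what is moved stays moved. The work goes in short steps, Python scripts to look and compute and a tool call to move; the robot and the scene stay as the last step left them, time stands still between calls to the robot, and variables do not carry over. Pictures are saved under pics/ and viewed, at most 10 in all, crops included, and the job is handed in when it is done.

Besides the shell and the picture viewer there is one more tool, called after "Emit:" as a command line: name --argument value ..., lists and objects as JSON in quotes. arm_command: Moves the arm, as the interface text tells. Its arguments: {"type":"object","properties":{"xyz":{"type":"array"},"rot":{"type":"array"},"grip":{"type":"number"},"squeeze":{"type":"number"}},"required":["xyz","rot"]}

```bash
mkdir -p pics; ls; cat > h.py <<'E'
import numpy as np,cv2
from bench import r
def world(cam,p):
    T=np.array(r.camera_model(cam)["T"]);return (T@np.r_[p,1])[:3]
def ray(cam,u,v,z):
    m=r.camera_model(cam);T=np.array(m["T"])
    d=T[:3,:3]@np.array([(u-m["cx"])/m["fx"],-(v-m["cy"])/m["fy"],-1]);o=T[:3,3]
    return o+d*(z-o[2])/d[2]
def proj(cam,p):
    m=r.camera_model(cam);T=np.linalg.inv(np.array(m["T"]));q=T@np.r_[p,1]
    return m["cx"]+m["fx"]*q[0]/-q[2], m["cy"]-m["fy"]*q[1]/-q[2]
def shot(cam,name):
    im=r.camera(cam);cv2.imwrite(f"pics/{name}.png",im[:,:,::-1]);return im
E
python3 - <<'E'
from h import *
np.set_printoptions(precision=4,suppress=True)
for c in ["scene","side"]:
    shot(c,c+"0");m=r.camera_model(c);print(c,{k:v for k,v in m.items() if k!="T"},np.array(m["T"])[:3,3])
    for n in ["plate_center","screw_a_grip","screw_b_grip","lock_tip","spot_center","cross"]:
        for d in r.spot_point(n,c)[:2]: print(n,round(d["conf"],2),world(c,d["at"]),np.array(proj(c,world(c,d["at"]))))
a=cv2.imread("pics/scene0.png");b=cv2.imread("pics/side0.png")
cv2.imwrite("pics/both.png",cv2.resize(np.vstack([a,b]),(400,600)))
print(r.read_state()["time"],r.read_state()["eef_rot"])
E
```

```text
pics
scene {'fx': 618.603898595425, 'fy': 618.603898595425, 'cx': 304.73906866721893, 'cy': 237.22362538136866} [1.2627 0.7991 1.1211]
plate_center 0.97 [0.7358 0.0623 0.0325] [256.2504 294.2924]
screw_a_grip 0.94 [0.5487 0.0985 0.1478] [327.7177 227.1095]
screw_b_grip 0.72 [0.574  0.2181 0.1521] [358.3674 260.0931]
screw_b_grip 0.39 [0.5506 0.0967 0.1492] [326.5356 226.6583]
lock_tip 0.63 [ 0.4936 -0.0366  0.1546] [305.0305 185.3993]
spot_center 0.58 [0.7308 0.069  0.0337] [259.7978 294.4577]
cross 0.42 [0.6893 0.0237 0.0309] [261.1141 274.9153]
side {'fx': 509.49402738791684, 'fy': 509.49402738791684, 'cx': 325.71011531050794, 'cy': 245.07481700530485} [0.4358 0.9427 0.7821]
plate_center 0.71 [ 0.569   0.3643 -0.0026] [299.5308 400.4163]
plate_center 0.57 [0.7413 0.057  0.0291] [252.8089 273.2919]
screw_b_grip 0.59 [0.5715 0.2137 0.1448] [312.217  286.8615]
lock_tip 0.46 [ 0.4894 -0.0385  0.1576] [367.4496 214.9907]
spot_center 0.37 [0.7297 0.0718 0.0309] [255.8706 277.2383]
cross 0.63 [0.6887 0.0209 0.0298] [278.3897 265.9564]
cross 0.42 [0.74   0.0561 0.0266] [253.5307 273.9723]
0.7 [ 0.9921  0.1251 -0.      0.    ]
```

View pics/scene0.png

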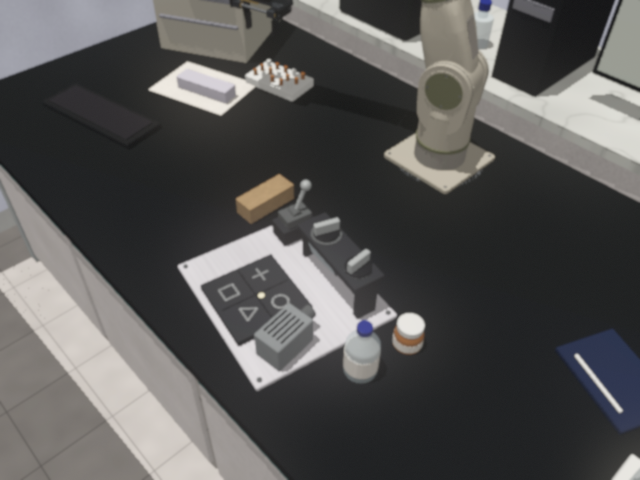

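View pics/side0.png

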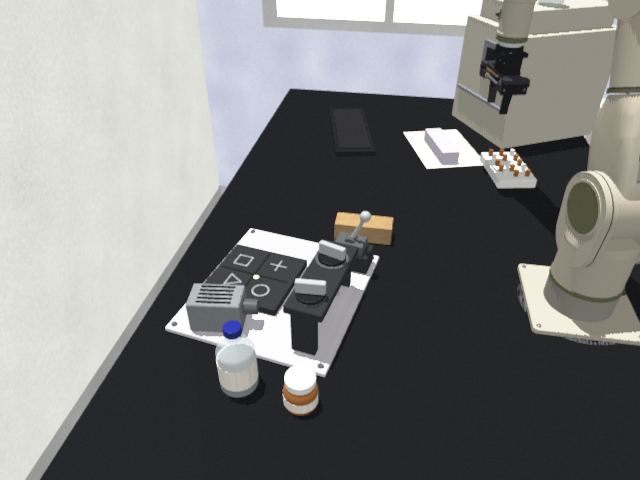

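The cross is at scene (261,274), side (279,266), and the network's cross estimate agrees with it. The spot is near the plate middle, at scene (262,295), and the lever leans towards the robot. Next I'll view the module from above with the wrist camera.

Emit:
arm_command --xyz '[[0.02, 0.03, 0.02], [0.04, 0.06, 0.04], [0.06, 0.09, 0.06], [0.08, 0.12, 0.08], [0.1, 0.15, 0.1], [0.125, 0.18, 0.115], [0.145, 0.215, 0.13], [0.17, 0.25, 0.145], [0.19, 0.285, 0.155], [0.215, 0.32, 0.165], [0.235, 0.355, 0.17], [0.26, 0.39, 0.175], [0.28, 0.425, 0.18], [0.305, 0.46, 0.18], [0.325, 0.495, 0.18], [0.35, 0.53, 0.18], [0.37, 0.56, 0.18], [0.39, 0.595, 0.18], [0.4, 0.63, 0.18], [0.4, 0.65, 0.18]]' --rot '[[0, 0, 0], [0, 0, 0], [0, 0, 0], [0, 0, 0], [0, 0, 0], [0, 0, 0], [0, 0, 0], [0, 0, 0], [0, 0, 0], [0, 0, 0], [0, 0, 0], [0, 0, 0], [0, 0, 0], [0, 0, 0], [0, 0, 0], [0, 0, 0], [0, 0, 0], [0, 0, 0], [0, 0, 0], [0, 0, 0]]'

```text
time: 2.37
ee_pos: [0.5559, 0.0492, 0.4018]
eef_rot: [0.992, 0.127, -0.0, -0.001]
ft_force: [-0.5, 0.4, 0.3]
width: 0.0869
grip_force: 0.0
```

```bash
cat > m.py <<'E'
from h import *
import sys
np.set_printoptions(precision=4,suppress=True)
def look(name,names=("plate_center","screw_a_grip","screw_b_grip","lock_tip","spot_center","cross")):
    shot("wrist",name);m=r.camera_model("wrist");s=r.read_state()
    print(s["time"],s["ee_pos"],s["eef_rot"],s["joint_positions"]);print(m["fx"],np.array(m["T"]))
    for n in names:
        for d in r.spot_point(n,"wrist")[:3]: w=world("wrist",d["at"]);print(n,round(d["conf"],2),w,np.array(proj("wrist",w)))
if __name__=="__main__": look(sys.argv[1])
E
python3 m.py w1
```

```text
2.4167 [0.5548 0.0525 0.4022] [ 0.9916  0.1294 -0.0002 -0.0017] [ 0.4335  0.2239 -0.7479  1.277   0.1494  1.6975 -1.5941]
350.95424736953316 [[ 0.2563  0.9372  0.2365  0.6192]
 [-0.9666  0.2492  0.06    0.0683]
 [-0.0027 -0.244   0.9698  0.5644]
 [ 0.      0.      0.      1.    ]]
plate_center 0.78 [0.7334 0.055  0.0324] [337.2938  69.8854]
screw_a_grip 0.8 [0.5559 0.0875 0.1463] [274.9913 197.1265]
screw_a_grip 0.39 [0.6911 0.3365 0.0066] [137.6911  50.8135]
screw_b_grip 0.64 [0.5745 0.2088 0.1521] [172.9573 155.5048]
screw_b_grip 0.24 [ 0.511  -0.1934 -0.002 ] [438.272  252.5317]
lock_tip 0.59 [ 0.4929 -0.0481  0.1555] [367.0906 274.155 ]
spot_center 0.48 [0.7321 0.0586 0.0311] [327.8622  69.2238]
cross 0.67 [0.6901 0.0104 0.0285] [352.43  109.133]
```

View pics/w1.png

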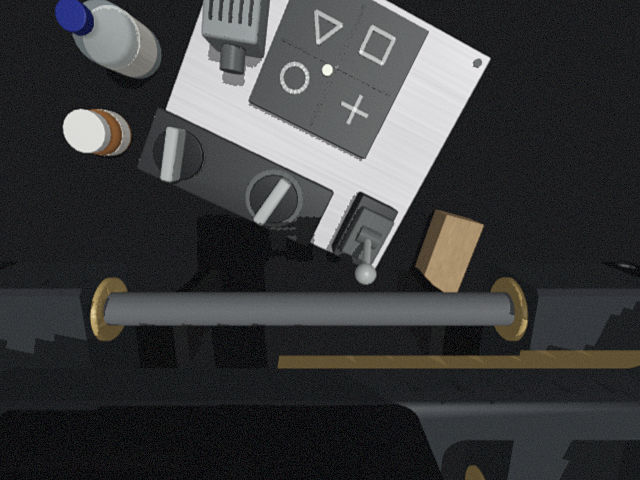

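The wrist picture shows the cross at about (354,109), the spot at (327,70), wing A at (272,200), wing B at (172,154) and the ball at (366,273). The arm was still settling when it was taken, so I'll re-shoot now that it's still and fit the pixels.

```bash
cat > fit.py <<'E'
from m import *
def wing(im,cam,guess,z=0.163,R=45):
    u,v=map(int,proj(cam,np.r_[guess,z]));g=cv2.cvtColor(im,cv2.COLOR_RGB2GRAY)
    mask=np.zeros_like(g);cv2.circle(mask,(u,v),R,255,-1)
    b=((g>140)&(mask>0)).astype(np.uint8)
    n,l,s,c=cv2.connectedComponentsWithStats(b)
    if n<2: return None
    k=1+np.argmax(s[1:,4]);(p,sz,_)=cv2.minAreaRect(np.argwhere(l==k)[:,::-1].astype(np.float32))
    box=cv2.boxPoints((p,sz,_));e=sorted([(np.linalg.norm(box[1]-box[0]),0),(np.linalg.norm(box[2]-box[1]),1)])[-1][1]
    a,bb=box[e],box[e+1];o=(box[(e+2)%4]+box[(e+3)%4])/2
    W=[ray(cam,*q,z) for q in ((a+box[(e+3)%4])/2,(bb+box[(e+2)%4])/2)]
    d=W[1]-W[0];return (W[0]+W[1])[:2]/2,np.linalg.norm(d),np.mod(np.arctan2(d[1],d[0])+np.pi/2,np.pi)-np.pi/2,s[k,4]
def blob(im,cam,guess,z,thr,R,hi=256):
    u,v=map(int,proj(cam,np.r_[guess,z]));g=cv2.cvtColor(im,cv2.COLOR_RGB2GRAY)
    mask=np.zeros_like(g);cv2.circle(mask,(u,v),R,255,-1)
    p=np.argwhere((g>thr)&(g<hi)&(mask>0));q=p.mean(0)[::-1] if len(p) else (0,0);return ray(cam,*q,z)[:2],len(p),np.array(q)
E
python3 - <<'E'
from fit import *
look("w2")
for c,n in [("wrist","w2"),("scene",0),("side",0)]:
    im=cv2.imread("pics/w2.png")[:,:,::-1] if n else shot(c,c+"1")
    R=45 if c=="wrist" else 22
    print(c,"A",wing(im,c,[.552,.095],R=R),"B",wing(im,c,[.574,.213],R=R))
    print("spot",blob(im,c,[.731,.066],.031,200,12 if c=="wrist" else 7),"cross",blob(im,c,[.690,.019],.030,110,20 if c=="wrist" else 12))
    print(im[int(proj(c,[.69,.019,.03])[1])-12:,int(proj(c,[.69,.019,.03])[0])].max(1)[:24])
E
```

```text
2.7667 [0.5552 0.0429 0.4027] [0.9923 0.1238 0.0001 0.0004] [ 0.4428  0.2208 -0.7398  1.2779  0.1503  1.6979 -1.5881]
350.95424736953316 [[ 0.2454  0.9402  0.2361  0.6196]
 [-0.9694  0.2377  0.0612  0.0587]
 [ 0.0014 -0.2439  0.9698  0.5649]
 [ 0.      0.      0.      1.    ]]
plate_center 0.75 [0.7329 0.0543 0.0328] [331.2901  69.209 ]
screw_a_grip 0.62 [0.5553 0.0918 0.1492] [268.1828 196.6746]
screw_b_grip 0.57 [0.5789 0.2161 0.1494] [167.2119 150.2839]
lock_tip 0.76 [ 0.4919 -0.0365  0.1561] [358.2997 272.9407]
cross 0.49 [0.6897 0.021  0.0271] [346.4114 107.8831]
wrist A (array([0.5523, 0.094 ]), np.float64(0.05810107017667418), np.float64(-0.3684704578216007), np.int32(547)) B (array([0.5757, 0.2163]), np.float64(0.0585685817304889), np.float64(0.028660658902205594), np.int32(609))
spot (array([0.7311, 0.0704]), 86, array([320.8372,  67.907 ])) cross (array([0.6906, 0.0184]), 285, array([348.586 , 107.5298]))
[100 102 100 100 101 101  96  99 123 153 198 211 216 219 205 194 175 142
 129 120 102 101 100 101]
scene A (array([0.5523, 0.0964]), np.float64(0.058395781319366805), np.float64(-0.3737545050114548), np.int32(124)) B (array([0.5759, 0.2192]), np.float64(0.060869096411912724), np.float64(0.02197643211474576), np.int32(140))
spot (array([0.7284, 0.0697]), 19, array([260.8421, 294.8421])) cross (array([0.6881, 0.0177]), 79, array([259.8987, 273.5063]))
[ 78  79  78  78  78  79  84  96 114 130 139 141 141 131 107  86  79  78
  78  77  77  77  78  78]
side A (array([0.5603, 0.1022]), np.float64(0.07410364741876269), np.float64(0.4535272832381012), np.int32(268)) B (array([0.5753, 0.2273]), np.float64(0.06104950969454411), np.float64(-0.04774085453149901), np.int32(375))
spot (array([0.7311, 0.0692]), 21, array([255.619 , 276.4286])) cross (array([0.6904, 0.0154]), 72, array([278.2361, 264.4167]))
[239  77  76  77  76  76  78  73  76  76 119 189 225 202 125  83  76  75
  76  75  76  76  78  76]
```

Everything fits: module heading ≈ -0.19, spot pan ≈ 0.053 (b ≈ 0.21) and a ≈ -0.24. The targets are Δb ≈ -1.48 and Δa ≈ -0.56. I'll grip B first.

Emit:
arm_command --xyz '[[0.005, 0.035, -0.02], [0.01, 0.07, -0.04], [0.015, 0.105, -0.06], [0.02, 0.14, -0.08], [0.021, 0.172, -0.1], [0.021, 0.172, -0.14], [0.021, 0.172, -0.17], [0.021, 0.172, -0.2], [0.021, 0.172, -0.225], [0.021, 0.172, -0.245], [0.021, 0.172, -0.26], [0.021, 0.172, -0.268], [0.021, 0.172, -0.268], [0.021, 0.172, -0.268]]' --rot '[[0, 0, -0.05], [0, 0, -0.1], [0, 0, -0.15], [0, 0, -0.2], [0, 0, -0.222], [0, 0, -0.222], [0, 0, -0.222], [0, 0, -0.222], [0, 0, -0.222], [0, 0, -0.222], [0, 0, -0.222], [0, 0, -0.222], [0, 0, -0.222], [0, 0, -0.222]]'

```text
time: 4.33
ee_pos: [0.5763, 0.2167, 0.135]
eef_rot: [1.0, 0.014, 0.0, -0.0]
ft_force: [-0.0, -0.5, -0.2]
width: 0.087
grip_force: 0.0
```

```bash
python3 - <<'E'
from fit import *
s=r.read_state();print(s["time"],s["ee_pos"],s["eef_rot"],s["ft_force"],s["joint_positions"])
im=shot("wrist","w3");shot("side","s3")
b=cv2.imread("pics/s3.png")[180:400,180:460];a=cv2.imread("pics/w3.png")
cv2.imwrite("pics/c3.png",np.vstack([cv2.resize(a,(400,300)),cv2.resize(b,(400,300))]))
E
```

```text
4.3333 [0.5763 0.2167 0.135 ] [ 0.9999  0.0144  0.0001 -0.0001] [-0.0344 -0.4843 -0.233 ] [ 0.1336  0.4752 -0.7411  1.5652  0.3336  1.2316 -2.2062]
```

View pics/c3.png

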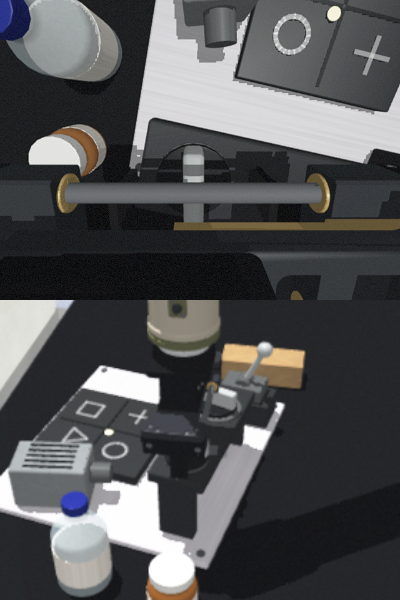

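The gripper straddles wing B (wrist crop (193,190)). However, j7 is at -2.2, which leaves too little room for the -1.48 turn, so I'll lift, turn the tool half a turn and regrasp.

Emit:
arm_command --xyz '[[0, 0, 0.025], [0, 0, 0.05], [0, 0, 0.055], [0, 0, 0.055], [0, 0, 0.055], [0, 0, 0.055], [0, 0, 0.055], [0, 0, 0.055], [0, 0, 0.055], [0, 0, 0.055], [0, 0, 0.055], [0, 0, 0.055], [0, 0, 0.055], [0, 0, 0.055], [0, 0, 0.055], [0, 0, 0.055], [0, 0, 0.055], [0, 0, 0.055], [0, 0, 0.055], [0, 0, 0.055]]' --rot '[[0, 0, 0], [0, 0, 0], [0, 0, 0.12], [0, 0, 0.24], [0, 0, 0.36], [0, 0, 0.48], [0, 0, 0.6], [0, 0, 0.72], [0, 0, 0.84], [0, 0, 0.96], [0, 0, 1.08], [0, 0, 1.2], [0, 0, 1.32], [0, 0, 1.44], [0, 0, 1.56], [0, 0, 1.68], [0, 0, 1.8], [0, 0, 1.92], [0, 0, 2.04], [0, 0, 2.16]]'

```text
time: 6.1
ee_pos: [0.5767, 0.2165, 0.1909]
eef_rot: [0.456, 0.89, 0.001, 0.001]
ft_force: [-0.4, -0.0, 0.2]
width: 0.087
grip_force: 0.0
```

Emit:
arm_command --xyz '[[0, 0, 0], [0, 0, 0], [0, 0, 0], [0, 0, 0], [0, 0, 0], [0, 0, 0], [0, 0, 0], [0, 0, 0], [0, 0, 0], [0, 0, 0], [0, 0, -0.02], [0, 0, -0.035], [0, 0, -0.048], [0, 0, -0.056], [0, 0, -0.056]]' --rot '[[0, 0, 0.12], [0, 0, 0.24], [0, 0, 0.36], [0, 0, 0.48], [0, 0, 0.6], [0, 0, 0.72], [0, 0, 0.84], [0, 0, 0.96], [0, 0, 0.9816], [0, 0, 0.9816], [0, 0, 0.9816], [0, 0, 0.9816], [0, 0, 0.9816], [0, 0, 0.9816], [0, 0, 0.9816]]'

```text
time: 7.35
ee_pos: [0.5755, 0.2159, 0.1316]
eef_rot: [-0.014, 1.0, -0.001, -0.001]
ft_force: [-0.8, 0.1, -0.1]
width: 0.087
grip_force: 0.0
```

```bash
python3 - <<'E'
from h import *
s=r.read_state();print(s["time"],s["ee_pos"],s["eef_rot"],s["ft_force"],s["joint_positions"])
E
```

```text
7.35 [0.57546583 0.21585163 0.13156406] [-1.38747405e-02  9.99902863e-01 -5.72022020e-04 -1.19573189e-03] [-0.80891535  0.10708982 -0.1476848 ] [ 0.44325287  0.75305884 -1.29098949  1.55424061  0.7300688   1.39548941
  0.68912106]
```

Emit:
arm_command --xyz '[[0, 0, 0], [0, 0, 0], [0, 0, 0], [0, 0, 0], [0, 0, 0], [0, 0, 0], [0, 0, 0], [0, 0, 0]]' --rot '[[0, 0, 0], [0, 0, 0], [0, 0, 0], [0, 0, 0], [0, 0, 0], [0, 0, 0], [0, 0, 0], [0, 0, 0]]' --grip 0 --squeeze 25

```text
time: 8.02
ee_pos: [0.5763, 0.2165, 0.1339]
eef_rot: [-0.014, 1.0, 0.0, 0.0]
ft_force: [-0.5, -1.5, 3.5]
width: 0.058
grip_force: 25.0
```

Emit:
arm_command --xyz '[[0, 0, 0], [0, 0, 0], [0, 0, 0], [0, 0, 0], [0, 0, 0]]' --rot '[[0, 0, -0.08], [0, 0, -0.16], [0, 0, -0.24], [0, 0, -0.3], [0, 0, -0.3]]'

```text
time: 8.43
ee_pos: [0.5763, 0.2162, 0.1339]
eef_rot: [0.137, 0.991, -0.0, 0.0]
ft_force: [-1.5, -2.6, 4.6]
width: 0.0579
grip_force: 25.0
```

```bash
python3 - <<'E'
from fit import *
s=r.read_state();print(s["time"],s["ee_pos"],s["eef_rot"],s["ft_force"],s["torque"],s["width"],s["joint_positions"])
for c in ["scene","side","wrist"]:
    im=shot(c,c+"4"); print(c,[world(c,d["at"]) for d in r.spot_point("spot_center",c)[:1]],blob(im,c,[.7275,.056],.031,200,8))
E
```

```text
8.4333 [0.5763 0.2162 0.1339] [ 0.1368  0.9906 -0.0003  0.0003] [-1.5401 -2.5978  4.6352] [-0.439   0.0754 -0.1118] 0.05794641769986885 [ 0.4235  0.7132 -1.2412  1.553   0.6844  1.3715  0.4136]
scene [array([0.7285, 0.0552, 0.0317])] (array([0.7263, 0.0564]), 17, array([257.8235, 291.0588]))
side [array([0.7294, 0.06  , 0.0306])] (array([0.7283, 0.0555]), 24, array([258.3333, 272.875 ]))
wrist [] (array([0.365 , 0.0607]), 0, array([0, 0]))
```

The width of 58 mm means the pads hold the 60 mm disc rather than the wing. It is centred and turning the screw without slip: the spot moved about 14 mm as predicted. I'll continue.

Emit:
arm_command --xyz '[[0, 0, 0], [0, 0, 0], [0, 0, 0], [0, 0, 0], [0, 0, 0], [0, 0, 0], [0, 0, 0], [0, 0, 0], [0, 0, 0], [0, 0, 0], [0, 0, 0], [0, 0, 0], [0, 0, 0]]' --rot '[[0, 0, -0.1], [0, 0, -0.2], [0, 0, -0.3], [0, 0, -0.4], [0, 0, -0.5], [0, 0, -0.6], [0, 0, -0.7], [0, 0, -0.8], [0, 0, -0.9], [0, 0, -1.0], [0, 0, -1.1], [0, 0, -1.18], [0, 0, -1.18]]'

```text
time: 9.82
ee_pos: [0.5754, 0.2155, 0.1338]
eef_rot: [0.665, 0.747, -0.001, 0.0]
ft_force: [-7.4, -7.4, 8.7]
width: 0.0578
grip_force: 25.0
```

```bash
python3 - <<'E'
from fit import *
s=r.read_state();print(s["time"],s["ee_pos"],s["eef_rot"],s["ft_force"],s["torque"],s["width"],s["joint_positions"])
A=np.array([.5523,.0945])
for c in ["scene","side"]:
    im=shot(c,c+"5"); w=[world(c,d["at"])[:2] for d in r.spot_point("spot_center",c)[:1]];g=A+.1805*np.array([np.cos(-.507),np.sin(-.507)])
    b=blob(im,c,g,.031,200,9)
    for p in w+[b[0]]: print(c,p,np.arctan2(*(p-A)[::-1]),b[1:])
a=cv2.imread("pics/scene5.png")[200:350,160:360];b=cv2.imread("pics/side5.png")[200:350,160:360]
cv2.imwrite("pics/c5.png",cv2.resize(np.hstack([a,b]),(800,300)))
E
```

```text
9.8167 [0.5754 0.2155 0.1338] [ 0.6648  0.747  -0.0014  0.0003] [-7.3768 -7.4012  8.7012] [-1.5416  1.286  -0.0535] 0.057772235190721125 [ 0.3154  0.5847 -1.024   1.5584  0.5136  1.2933 -0.6632]
scene [0.7096 0.0055] -0.5148872798978421 (15, array([250.3333, 274.7333]))
scene [0.7076 0.0062] -0.5172126148687854 (15, array([250.3333, 274.7333]))
side [0.71  0.007] -0.5066012706278973 (20, array([271.05, 261.1 ]))
```

View pics/c5.png

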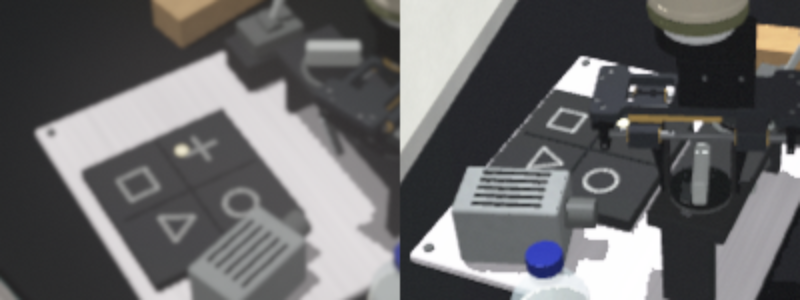

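The spot is now in line with the cross, radially outside it (left: spot at crop (181,150), cross at (203,148)). I'll release B and go to A.

Emit:
arm_command --xyz '[[0, 0, 0], [0, 0, 0], [0, 0, 0], [0, 0, 0], [0, 0, 0], [0, 0, 0.025], [0, 0, 0.055], [-0.005, -0.03, 0.06], [-0.01, -0.06, 0.06], [-0.016, -0.09, 0.06], [-0.024, -0.1225, 0.06], [-0.024, -0.1225, 0.06], [-0.024, -0.1225, 0.06], [-0.024, -0.1225, 0.06], [-0.024, -0.1225, 0.06]]' --rot '[[0, 0, 0], [0, 0, 0], [0, 0, 0], [0, 0, 0], [0, 0, 0], [0, 0, 0], [0, 0, 0], [0, 0, 0.12], [0, 0, 0.24], [0, 0, 0.36], [0, 0, 0.48], [0, 0, 0.6], [0, 0, 0.7], [0, 0, 0.7], [0, 0, 0.7]]' --grip 1

```text
time: 11.27
ee_pos: [0.5521, 0.0943, 0.1935]
eef_rot: [0.368, 0.93, 0.0, -0.0]
ft_force: [0.2, 0.1, -0.2]
width: 0.0868
grip_force: 0.0
```

```bash
python3 - <<'E'
from fit import *
s=r.read_state();print(s["time"],s["ee_pos"],s["eef_rot"],s["ft_force"],s["width"],s["joint_positions"])
A=np.array([.5523,.0945]);g=A+.1805*np.array([np.cos(-.507),np.sin(-.507)])
for c in ["scene","side"]:
    im=shot(c,c+"6")
    b=blob(im,c,g,.031,200,9);p=b[0]
    print(c,p,np.arctan2(*(p-A)[::-1]),b[1:],wing(im,c,A,R=22))
shot("wrist","w6")
E
```

```text
11.2667 [0.5521 0.0943 0.1935] [ 0.3681  0.9298  0.0004 -0.0002] [ 0.2226  0.0771 -0.1992] 0.08677793014189424 [ 0.7228  0.4917 -1.2549  1.6309  0.475   1.3697  0.2218]
scene [0.7076 0.0062] -0.5172126148687854 (15, array([250.3333, 274.7333])) (array([0.5663, 0.0834]), np.float64(0.020123361414119075), np.float64(-0.7458283051406807), np.int32(48))
side [0.7047 0.011 ] -0.5013344981179702 (30, array([272.8   , 262.3333])) (array([0.5613, 0.1109]), np.float64(0.07460206449438844), np.float64(-0.15684327795978525), np.int32(345))
```

View pics/w6.png

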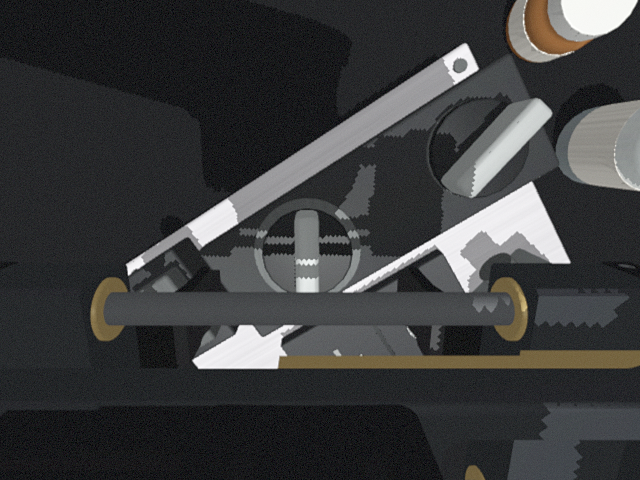

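Wing A (306,250) is aligned with the tool and centred. A turret ring surrounds its disc, so I'll grip only the wing, higher up (tips at 0.142).

Emit:
arm_command --xyz '[[0, 0, -0.02], [0, 0, -0.035], [0, 0, -0.046], [0, 0, -0.052], [0, 0, -0.052], [0, 0, -0.052]]' --rot '[[0, 0, 0], [0, 0, 0], [0, 0, 0], [0, 0, 0], [0, 0, 0], [0, 0, 0]]'

```text
time: 11.92
ee_pos: [0.5521, 0.0943, 0.1416]
eef_rot: [0.367, 0.93, 0.0, -0.0]
ft_force: [-0.3, 0.4, 0.9]
width: 0.0869
grip_force: 0.0
```

Emit:
arm_command --xyz '[[0, 0, 0], [0, 0, 0], [0, 0, 0], [0, 0, 0], [0, 0, 0], [0, 0, 0], [0, 0, 0], [0, 0, 0], [0, 0, 0], [0, 0, 0], [0, 0, 0], [0, 0, 0]]' --rot '[[0, 0, 0], [0, 0, 0], [0, 0, 0], [0, 0, 0], [0, 0, 0], [0, 0, 0], [0, 0, 0], [0, 0, 0], [0, 0, 0], [0, 0, 0], [0, 0, 0], [0, 0, 0]]' --grip 0 --squeeze 25

```text
time: 12.92
ee_pos: [0.5521, 0.0941, 0.1416]
eef_rot: [0.367, 0.93, 0.0, -0.0]
ft_force: [-2.2, -0.6, 0.1]
width: 0.0149
grip_force: 2.2
```

Emit:
arm_command --xyz '[[0, 0, 0], [0, 0, 0], [0, 0, 0], [0, 0, 0], [0, 0, 0], [0, 0, 0], [0, 0, 0], [0, 0, 0], [0, 0, 0], [0, 0, 0], [0, 0, 0]]' --rot '[[0, 0, 0], [0, 0, 0], [0, 0, -0.07], [0, 0, -0.14], [0, 0, -0.21], [0, 0, -0.28], [0, 0, -0.35], [0, 0, -0.42], [0, 0, -0.5], [0, 0, -0.55], [0, 0, -0.55]]'

```text
time: 13.83
ee_pos: [0.5518, 0.0936, 0.1415]
eef_rot: [0.607, 0.795, -0.001, 0.0]
ft_force: [-3.8, -2.4, 3.1]
width: 0.0138
grip_force: 25.0
```

```bash
python3 - <<'E'
from fit import *
s=r.read_state();print(s["time"],s["ee_pos"],s["eef_rot"],s["ft_force"],s["torque"],s["width"],s["joint_positions"])
A=np.array([.5523,.0945]);cr={"scene":[.6881,.0177],"side":[.6904,.0154]}
for c in ["scene","side"]:
    im=shot(c,c+"7")
    print(c,blob(im,c,cr[c],.031,150 if c=="scene" else 228,10),[(d["conf"],world(c,d["at"])) for d in r.spot_point("spot_center",c)[:1]])
a=cv2.imread("pics/scene7.png")[245:305,220:300];b=cv2.imread("pics/side7.png")[235:295,240:320]
cv2.imwrite("pics/c7.png",cv2.resize(np.hstack([a,b]),(800,300),interpolation=cv2.INTER_CUBIC))
E
```

```text
13.8333 [0.5518 0.0936 0.1415] [ 0.6067  0.795  -0.0006  0.0001] [-3.7971 -2.4182  3.0596] [-0.6195  0.7647 -0.1442] 0.01381613138581858 [ 0.6309  0.4731 -1.1035  1.6967  0.4436  1.251  -0.3059]
scene (array([0.688 , 0.0172]), 38, array([259.7632, 273.0789])) [(0.42, array([0.6921, 0.0183, 0.0312]))]
side (array([0.6905, 0.0171]), 18, array([278. , 264.5])) []
```

View pics/c7.png

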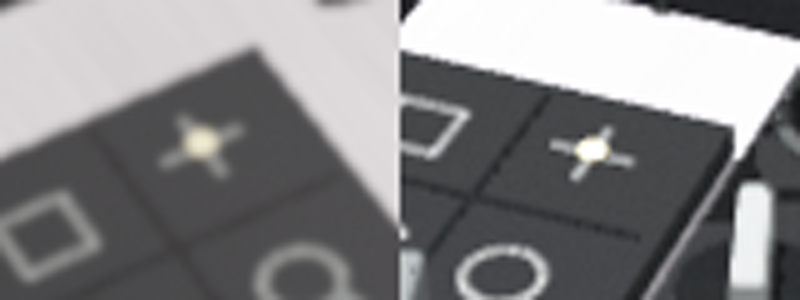

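The spot sits on the cross in both views (crop (201,143) and (593,150)), within about 1 mm. I'll release A, lift, and go behind the lever with the fingers shut.

Emit:
arm_command --xyz '[[0, 0, 0], [0, 0, 0], [0, 0, 0], [0, 0, 0], [0, 0, 0], [0, 0, 0], [0, 0, 0.03], [0, 0, 0.06], [0, 0, 0.09], [-0.015, -0.02, 0.1], [-0.035, -0.04, 0.1], [-0.055, -0.06, 0.1], [-0.075, -0.08, 0.1], [-0.095, -0.1, 0.1], [-0.11, -0.1215, 0.1], [-0.11, -0.1215, 0.1], [-0.11, -0.1215, 0.1], [-0.11, -0.1215, 0.1], [-0.11, -0.1215, 0.1], [-0.11, -0.1215, 0.1]]' --rot '[[0, 0, 0], [0, 0, 0], [0, 0, 0], [0, 0, 0], [0, 0, 0], [0, 0, 0], [0, 0, 0], [0, 0, 0], [0, 0, 0.11], [0, 0, 0.22], [0, 0, 0.33], [0, 0, 0.44], [0, 0, 0.55], [0, 0, 0.66], [0, 0, 0.77], [0, 0, 0.88], [0, 0, 0.99], [0, 0, 1.1], [0, 0, 1.1], [0, 0, 1.1]]' --grip 1

```text
time: 15.7
ee_pos: [0.4421, -0.0276, 0.2416]
eef_rot: [0.098, 0.995, -0.001, 0.0]
ft_force: [-0.1, 0.2, 0.3]
width: 0.0869
grip_force: 0.0
```

```bash
python3 - <<'E'
from fit import *
s=r.read_state();print(s["time"],s["ee_pos"],s["eef_rot"],s["joint_positions"])
cr={"scene":[.6881,.0177],"side":[.6904,.0154]}
for c in ["scene","side"]:
    im=shot(c,c+"8")
    print(c,blob(im,c,cr[c],.031,150 if c=="scene" else 228,10))
    # yellowness-weighted spot, cross arms from dim pixels
    u,v=map(int,proj(c,np.r_[cr[c],.03]));w=im[v-13:v+14,u-13:u+14].astype(float);q=np.clip(w[...,0]-w[...,2]-8,0,None)
    yy,xx=np.mgrid[v-13:v+14,u-13:u+14];print("yellow",(q*xx).sum()/q.sum(),(q*yy).sum()/q.sum(),q.max())
    print([world(c,d["at"]) for d in r.spot_point("lock_tip",c)[:1]],[(d["conf"],world(c,d["at"])) for d in r.spot_point("spot_center",c)[:1]+r.spot_point("cross",c)[:1]])
a=cv2.imread("pics/scene8.png")[245:305,220:300];b=cv2.imread("pics/side8.png")[235:295,240:320]
cv2.imwrite("pics/c8.png",cv2.resize(np.hstack([a,b]),(800,300),interpolation=cv2.INTER_CUBIC))
E
```

```text
15.7 [ 0.4421 -0.0276  0.2416] [ 0.0977  0.9952 -0.0005  0.0002] [ 1.342  -0.0994 -1.2779  1.834  -0.0968  1.3371  1.463 ]
scene (array([0.6881, 0.0175]), 39, array([259.8205, 273.1538]))
yellow 259.78306092124814 273.0936106983655 21.0
[array([ 0.4925, -0.0395,  0.153 ])] [(0.54, array([0.6893, 0.0151, 0.0327]))]
side (array([0.6908, 0.0172]), 21, array([277.8571, 264.5238]))
yellow 278.121359223301 264.49029126213594 26.0
[array([0.7393, 0.0586, 0.0277])] []
```

View pics/c8.png

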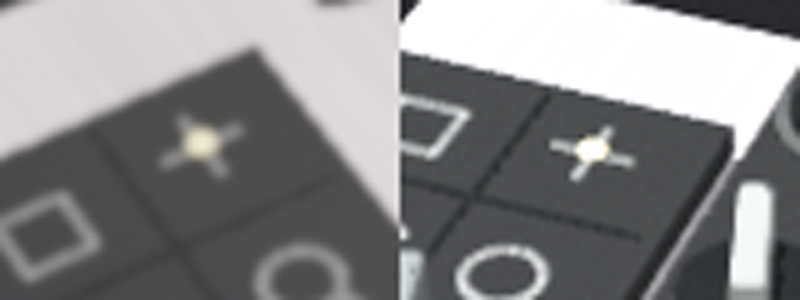

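The spot is still on the cross after release. The ball measures (0.492,-0.038,0.154), which lies on my push line. I'll shut the fingers, descend and push.

Emit:
arm_command --xyz '[[0, 0, -0.02], [0, 0, -0.04], [0, 0, -0.06], [0, 0, -0.075], [0, 0, -0.09], [0, 0, -0.1], [0, 0, -0.104], [0, 0, -0.104], [0, 0, -0.104], [0, 0, -0.104], [0, 0, -0.104], [0, 0, -0.104], [0, 0, -0.104], [0, 0, -0.104]]' --rot '[[0, 0, 0], [0, 0, 0], [0, 0, 0], [0, 0, 0], [0, 0, 0], [0, 0, 0], [0, 0, 0], [0, 0, 0], [0, 0, 0], [0, 0, 0], [0, 0, 0], [0, 0, 0], [0, 0, 0], [0, 0, 0]]' --grip 0

```text
time: 17.27
ee_pos: [0.4422, -0.0276, 0.1378]
eef_rot: [0.101, 0.995, -0.0, 0.0]
ft_force: [-0.3, 0.2, -0.4]
width: 0.0036
grip_force: 0.0
```

Emit:
arm_command --xyz '[[0.01, -0.002, 0], [0.02, -0.004, 0], [0.03, -0.006, 0], [0.04, -0.008, 0], [0.05, -0.0095, 0], [0.06, -0.0115, 0], [0.068, -0.013, 0], [0.076, -0.0145, 0], [0.084, -0.016, 0], [0.09, -0.017, 0], [0.09, -0.017, 0]]' --rot '[[0, 0, 0], [0, 0, 0], [0, 0, 0], [0, 0, 0], [0, 0, 0], [0, 0, 0], [0, 0, 0], [0, 0, 0], [0, 0, 0], [0, 0, 0], [0, 0, 0]]'

```text
time: 18.18
ee_pos: [0.5331, -0.0446, 0.1375]
eef_rot: [0.101, 0.995, 0.0, 0.0]
ft_force: [0.1, 1.1, 0.3]
width: 0.0003
grip_force: 0.0
```

Emit:
arm_command --xyz '[[0.002, -0.0005, 0], [0.004, -0.001, 0], [0.006, -0.001, 0], [0.008, -0.0015, 0], [0.008, -0.0015, 0]]' --rot '[[0, 0, 0], [0, 0, 0], [0, 0, 0], [0, 0, 0], [0, 0, 0]]'

```text
time: 18.6
ee_pos: [0.5404, -0.0461, 0.1377]
eef_rot: [0.101, 0.995, 0.0, 0.0]
ft_force: [-0.2, 0.2, 0.3]
width: 0.0005
grip_force: 0.2
```

```bash
python3 - <<'E'
from fit import *
s=r.read_state();print(s["time"],s["ee_pos"],s["ft_force"],s["torque"])
for c in ["scene","side"]:
    shot(c,c+"9"); print([(d["conf"],world(c,d["at"])) for d in r.spot_point("lock_tip",c)[:2]])
a=cv2.imread("pics/scene9.png")[140:290,220:420];b=cv2.imread("pics/side9.png")[150:300,240:440]
cv2.imwrite("pics/c9.png",cv2.resize(np.hstack([a,b]),(800,300),interpolation=cv2.INTER_CUBIC))
E
```

```text
18.6 [ 0.5404 -0.0461  0.1377] [-0.2313  0.1506  0.3488] [ 0.0867 -0.0007  0.0319]
[(0.7, array([0.5752, 0.2172, 0.1496])), (0.64, array([ 0.5601, -0.0489,  0.1509]))]
[(0.55, array([ 0.5586, -0.0513,  0.1528]))]
```

View pics/c9.png

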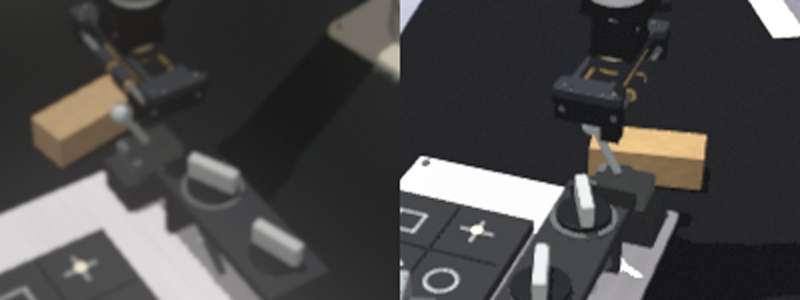

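The lever has swung to the plate side, with its tip at about (0.560,-0.050) against an expected 0.563, and the spot is still on the cross. No stop force has shown yet, so I'll push gently until it does.

Emit:
arm_command --xyz '[[0.001, 0, 0], [0.002, -0.0005, 0], [0.003, -0.0005, 0], [0.004, -0.001, 0], [0.004, -0.001, 0]]' --rot '[[0, 0, 0], [0, 0, 0], [0, 0, 0], [0, 0, 0], [0, 0, 0]]'

```text
time: 19.22
ee_pos: [0.5414, -0.0462, 0.1371]
eef_rot: [0.1, 0.995, -0.0, -0.003]
ft_force: [-15.7, 2.0, 9.3]
width: 0.0007
grip_force: 8.3
```

The stop is reached: 16 N with no further travel. I'll back off, lift and check.

Emit:
arm_command --xyz '[[-0.01, 0.002, 0], [-0.03, 0.006, 0], [-0.06, 0.011, 0], [-0.08, 0.015, 0.02], [-0.09, 0.017, 0.055], [-0.09, 0.017, 0.09], [-0.09, 0.017, 0.11], [-0.09, 0.017, 0.11], [-0.09, 0.017, 0.11]]' --rot '[[0, 0, 0], [0, 0, 0], [0, 0, 0], [0, 0, 0], [0, 0, 0], [0, 0, 0], [0, 0, 0], [0, 0, 0], [0, 0, 0]]'

```text
time: 19.97
ee_pos: [0.4548, -0.0306, 0.2483]
eef_rot: [0.101, 0.995, -0.001, 0.001]
ft_force: [-0.5, -0.1, -0.3]
width: 0.0005
grip_force: 0.0
```

```bash
python3 - <<'E'
from fit import *
s=r.read_state();print(s["time"],s["ee_pos"],s["ft_force"])
cr={"scene":[.6881,.0177],"side":[.6904,.0154]}
for c in ["scene","side"]:
    im=shot(c,c+"10"); print(c,blob(im,c,cr[c],.031,150 if c=="scene" else 228,10))
    print([(d["conf"],world(c,d["at"])) for d in r.spot_point("lock_tip",c)[:2]])
    for n in ["bottle","jar","carton"]:
        print(n,[(d["conf"],world(c,d["at"])) for d in r.spot_point(n,c)[:1]])
# bystanders: pixel change vs the first picture
    d=cv2.absdiff(im[:,:,::-1].copy(),cv2.imread(f"pics/{c}0.png")).max(2)
    for n,(x0,x1,y0,y1) in ({"bottle":(340,385,318,385),"jar":(390,428,312,355)} if c=="scene" else {"bottle":(212,262,320,398),"jar":(280,322,365,415)}).items(): print(n,(d[y0:y1,x0:x1]>40).sum())
E
```

```text
19.9667 [ 0.4548 -0.0306  0.2483] [-0.4853 -0.1279 -0.3391]
scene (array([0.6881, 0.0175]), 39, array([259.8205, 273.1538]))
[(0.7, array([0.7359, 0.059 , 0.0341])), (0.42, array([ 0.5633, -0.0511,  0.1496]))]
bottle [(0.69, array([ 0.6897,  0.3462, -0.001 ]))]
jar [(0.68, array([0.5663, 0.371 , 0.0028]))]
carton [(0.66, array([ 0.4994, -0.1818,  0.    ]))]
bottle 0
jar 0
side (array([0.6908, 0.0172]), 21, array([277.8571, 264.5238]))
[(0.72, array([ 0.5599, -0.0502,  0.1512]))]
bottle [(0.71, array([0.6883, 0.3415, 0.0005]))]
jar [(0.65, array([ 0.5678,  0.362 , -0.0021]))]
carton [(0.93, array([ 0.5031, -0.1855, -0.0005]))]
bottle 0
jar 0
```

View pics/side10.png

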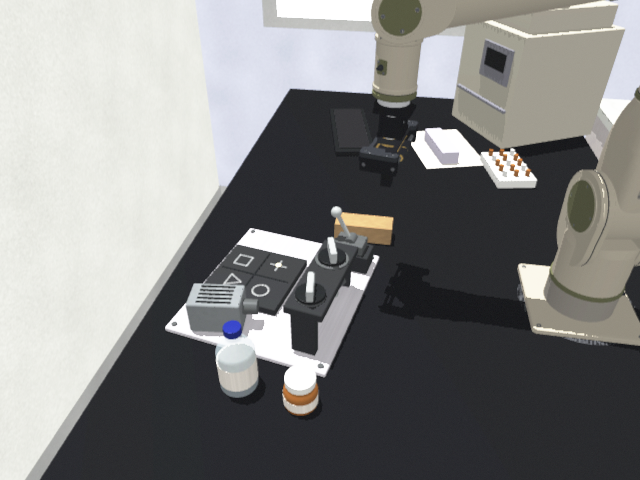

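The spot is on the cross (279,265), the lever leans fully to the plate side (337,212), and the bystanders haven't moved. The robot is clear, so I'm handing in.

```bash
python3 -c "
from bench import r
print(r.close_job())"
```

```text
the job is handed in; nothing more can be done
None
```

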